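# Build up the melting hearth

### The arm

A 6-joint arm with a two-finger parallel gripper is mounted at the origin on a cart in front of the work surface, level with it; the furniture and walls round the work are solid. World frame = base frame: x ahead of the robot, y to its left, z up, the work surface at z = 0. Lengths are in mm, angles in rad, forces in N, time in s.
With the tool pointing down it reaches from about 325 to 875 mm from the base axis. Payload 4.4 kg.
Tool frame: the origin (TCP) lies on the centre line of the jaws, within the pads' length; the fingertips stand ahead of it and the grasp point (between the pads) lies 6 mm ahead of it (ctrl.tcp_to_tips is the z of the fingertips in the tool frame, in mm); z points along the fingers, y is the direction in which the jaws open and shut (so a half turn about z gives the same grasp; the last joint's range is limited). The gripper opens to 85 mm and grips with 20 to 120 N. Pads are 22 mm wide; open, the fingers measure 114 mm over their backs; the gripper's body (76 mm by 85 mm) begins 54 mm behind the grasp point. The pads swing forward as they close: fully open they stand 13 mm farther back than shut.
Start: joints at [-0.15, 0.207, 1.542, -0, 1.393, -0.15], TCP at [575.002, -0.012, 256.282] pointing down, gripper open.
Joint ranges: [-2.73, 2.73], [-0.86, 2.22], [0.23, 2.46], [-1.11, 4.25], [0.08, 2.63], [-2.82, 2.82]. Speed limits (rad/s): [2.79, 2.79, 3.14, 3.14, 3.14, 3.14].

### API

Orientations are given as a 3x3 rotation matrix whose columns are the frame's x, y, z axes.
In Python, from plant import ctrl, sensors, optics gives the robot as it stands. Calls block until the motion is done:
- ctrl.move_ptp(position, orientation): joint-space move of the TCP to a pose.
- ctrl.move_l(position, rot=None, vel=150, threshold=None): straight line of the TCP; rot=None keeps the orientation; vel is the mean speed in mm/s. With threshold (N) it stops when the force on the tool has changed by that much, and returns True; else False.
- ctrl.set_joints(angles): joint-space move.
- ctrl.gripper_to(opening, force=None): finger opening in mm; force is the grip in N (None keeps the last); returns when the fingers have stopped.
- ctrl.hold(seconds).
- ctrl.solve_ik(position, orientation): joint angles nearest the present ones, or None.
- sensors.read_state(): the state.
- optics.grab_frame(name): name is "scene" or "side" or "wrist"; returns (picture, depth): 420x560x3 uint8, red, green, blue; 420x560 float32, mm along the optical axis (not along the pixel's ray), 0 where there is no reading.
- optics.camera_params(name): a dict with "mtx" (3x3 intrinsics, pixels), "R" (3x3) and "t" (3): a world point X has camera coordinates R X + t; the wrist camera has in their place "T_tool_cam" (4x4, takes a point from camera to tool coordinates, whose origin is the TCP and whose axes are the flange's). Camera axes: x right, y down, z forward; pixel columns grow to the right and rows downward; lengths in mm; the calibration is good to about 2 mm. A picture is of the moment at which its call begins: read the wrist's pose just before it. camera_params takes no time and is no camera call.
A pose or a line that the arm cannot do raises ctrl.MotionError and nothing moves.
- ctrl.finish_job(): hands the job in, once; it reports no verdict.
The state is a dict: "t": time; "q": joint angles; "qvel": joint speeds; "tau": joint torques, N m; "eef_pos": TCP position; "eef_rot": TCP orientation; "force": force on the tool from outside, world axes, zero at the start; "wrist_torque": the same for the moment, N m; "grip_width": finger opening in mm.
Only numpy, scipy, OpenCV 4.12 (cv2) and the standard library are available. Lean on these libraries where they do the work, as an engineer would, in place of code of your own. Each camera call takes 0.05 s, during which the arm holds its last target. There are 200 camera calls.

### The job

Get the melting hearth ready: lay all the hexagonal tiles flat in the steel tray, close-packed like honeycomb with flat sides touching (three tiles each touch the other two). Take the white shield board from its rack and lean it, foot on the bench, against the long face of the pumice brick that looks towards the tray. Try the crucibles in the holder, without forcing them, leave the one that nests with its flange flat on the holder's top, stand the other two upright on the cork board, and do not disturb the flux pot.

Things in the scene. Friction and masses are not known exactly. Their poses are not given: they have to be found in the camera images.
- board: Flat cork board, fixed on the bench, 150 mm (its x) by 90 mm (its y), 8 mm thick: the place for the crucibles that do not nest. Origin: centre of its underside, z up.
- pan: Shallow square dark steel tray, fixed to the bench, 136 x 136 mm outside, walls 4 mm thick and 11 mm high, inner floor about 4 mm above the bench. Origin: centre of its underside; x and y along its sides, z up.
- brick: Pale speckled pumice brick, fixed on the bench beyond the tray: 83 mm (its x) by 153 mm (its y) by 54 mm high. Origin: centre of its underside. Its -x face, one of the two long upright faces, looks towards the robot and the tray, 42 mm from the origin.
- rack: Wooden rack, fixed to the bench: a base 70 x 120 x 10 mm with two pairs of posts, tops 49 mm above the bench, which leave a slot 16 mm wide along the rack's y axis. Origin: centre of its underside, z up.
- shield: White ceramic shield board with four small rivets, 12 mm thick (its x), 100 mm wide (its y), 110 mm tall (its z), 0.2 kg. It starts upright in the rack's slot, its foot 10 mm above the bench, with 61 mm standing clear above the posts. Origin: centre of its lower edge face; z runs up the board.
- flux_pot: White round flux pot, 68 mm across, 28 mm high, a loose bystander. Origin: centre of its underside.
- holder_a: One of three round grey crucible holders with two steel bands, 70 mm across, 50 mm high, 1.5 kg, standing loose; only one is there in a run. A straight round hole in its top: the bores are 39, 45, 51 mm with depths 44, 36, 28 mm; which name has which is not told. Origin: centre of its underside, z up.
- holder_a_rim (a point): Centre of that holder's hole at the level of its flat top, 50 mm above the bench.
- holder_b: One of three round grey crucible holders with two steel bands, 70 mm across, 50 mm high, 1.5 kg, standing loose; only one is there in a run. A straight round hole in its top: the bores are 39, 45, 51 mm with depths 44, 36, 28 mm; which name has which is not told. Origin: centre of its underside, z up.
- holder_b_rim (a point): Centre of that holder's hole at the level of its flat top, 50 mm above the bench.
- holder_c: One of three round grey crucible holders with two steel bands, 70 mm across, 50 mm high, 1.5 kg, standing loose; only one is there in a run. A straight round hole in its top: the bores are 39, 45, 51 mm with depths 44, 36, 28 mm; which name has which is not told. Origin: centre of its underside, z up.
- holder_c_rim (a point): Centre of that holder's hole at the level of its flat top, 50 mm above the bench.
- crucible_p: One of three loose red-brown clay crucibles, 0.18 kg, upright. From below: round body, flange 60 mm across and 5 mm thick, neck 40 mm across and 26 mm tall to grip by. Bodies are 36, 42, 48 mm across and 42, 34, 26 mm tall; which name has which is not told. Origin: centre of its underside, z up; round about z.
- crucible_p_flange (a point): On that crucible's axis, underside of its flange (body height above its foot); the neck spans 5 to 31 mm above it. Just one crucible suits the holder: its flange lies on the holder's top, with 3 mm play in the bore, 2 mm under the foot. A wrong one stays on the rim or touches bottom with the flange 6 mm or more up.
- crucible_q: One of three loose red-brown clay crucibles, 0.18 kg, upright. From below: round body, flange 60 mm across and 5 mm thick, neck 40 mm across and 26 mm tall to grip by. Bodies are 36, 42, 48 mm across and 42, 34, 26 mm tall; which name has which is not told. Origin: centre of its underside, z up; round about z.
- crucible_q_flange (a point): On that crucible's axis, underside of its flange (body height above its foot); the neck spans 5 to 31 mm above it. Just one crucible suits the holder: its flange lies on the holder's top, with 3 mm play in the bore, 2 mm under the foot. A wrong one stays on the rim or touches bottom with the flange 6 mm or more up.
- crucible_r: One of three loose red-brown clay crucibles, 0.18 kg, upright. From below: round body, flange 60 mm across and 5 mm thick, neck 40 mm across and 26 mm tall to grip by. Bodies are 36, 42, 48 mm across and 42, 34, 26 mm tall; which name has which is not told. Origin: centre of its underside, z up; round about z.
- crucible_r_flange (a point): On that crucible's axis, underside of its flange (body height above its foot); the neck spans 5 to 31 mm above it. Just one crucible suits the holder: its flange lies on the holder's top, with 3 mm play in the bore, 2 mm under the foot. A wrong one stays on the rim or touches bottom with the flange 6 mm or more up.
- tile_1: Loose pale hexagonal hearth tile with seven dark dots, 46 mm across flats, 53 mm across corners, 28 mm thick, 0.09 kg, lying flat. Two or three of the three tiles are there. Origin: centre of its underside, z up; x is square to one pair of flat sides, so the others are at 60 and 120 degrees from x.
- tile_2: Loose pale hexagonal hearth tile with seven dark dots, 46 mm across flats, 53 mm across corners, 28 mm thick, 0.09 kg, lying flat. Two or three of the three tiles are there. Origin: centre of its underside, z up; x is square to one pair of flat sides, so the others are at 60 and 120 degrees from x.
- tile_3: Loose pale hexagonal hearth tile with seven dark dots, 46 mm across flats, 53 mm across corners, 28 mm thick, 0.09 kg, lying flat. Two or three of the three tiles are there. Origin: centre of its underside, z up; x is square to one pair of flat sides, so the others are at 60 and 120 degrees from x.
Not all that is in view belongs to the job. Leave any blue look-alike of the crucible_r alone.

How it is judged:
By the outcome, as a careful person would: the job done as asked, in the order asked, and still so for the second after the job is handed in, with the robot touching nothing.
Of tile_1, tile_2, tile_3 only 2 to 3 are there at a start; the rules pass over those that are not, and their reading is None.
Of holder_a, holder_b, holder_c only 1 to 1 are there at a start; the rules pass over those that are not, and their reading is None.
At some moment in a run one of tile_1, tile_2, tile_3 may be knocked a few centimetres aside while the robot is not near it.
It also fails if it takes over 210 s, if anything falls off the work surface, if the arm or the gripper's body presses on something with over 40 N, if the wrist force passes 120 N, or if a joint passes its speed limit or range.

## Working session

There is one attempt and no reset: what is moved stays moved. The work goes in short steps, each a Python script; the robot and the scene stay as the last script left them, time stands still between calls to the robot, and variables do not carry over. Pictures are saved under pics/ and viewed, about 12 in all and at most 16, crops included, and the job is handed in when it is done.

```bash
ls; mkdir -p pics; python3 - <<'E'
from plant import ctrl,sensors,optics
import cv2,numpy as np
for n in("scene","side"):
    p,d=optics.grab_frame(n); cv2.imwrite(f"pics/{n}0.png",cv2.resize(p[:,:,::-1],(800,600),interpolation=cv2.INTER_CUBIC))
    np.savez(f"pics/{n}0.npz",p=p,d=d)
    c=optics.camera_params(n); print(n,c["mtx"].tolist(),(-c["R"].T@c["t"]).round(0),c["R"].round(2).tolist())
print(optics.camera_params("wrist"),ctrl.tcp_to_tips,sensors.read_state()['t'])
E
```

```text
pics
scene [[417.47218154710896, 0.0, 279.13556715025925], [0.0, 417.47218154710896, 214.1503197475451], [0.0, 0.0, 1.0]] [-232. -413.  831.] [[0.4, -0.92, 0.01], [-0.61, -0.28, -0.74], [0.68, 0.29, -0.67]]
side [[469.59891826856443, 0.0, 281.23889965061664], [0.0, 469.59891826856443, 207.62454104808583], [0.0, 0.0, 1.0]] [ 893. -679. 1380.] [[0.85, 0.53, 0.01], [0.47, -0.75, -0.47], [-0.24, 0.4, -0.88]]
{'mtx': array([[308.58018017,   0.        , 282.49301787],
       [  0.        , 308.58018017, 210.68211456],
       [  0.        ,   0.        ,   1.        ]]), 'T_tool_cam': array([[ 4.51952256e-04, -9.62240758e-01, -2.72199412e-01,
         6.89480922e+01],
       [ 9.99999168e-01,  7.63858490e-04, -1.03991368e-03,
         1.76086898e+00],
       [ 1.20856916e-03, -2.72198716e-01,  9.62240302e-01,
        -1.18408753e+02],
       [ 0.00000000e+00,  0.00000000e+00,  0.00000000e+00,
         1.00000000e+00]])} 25.0 0.1
```

View pics/scene0.png

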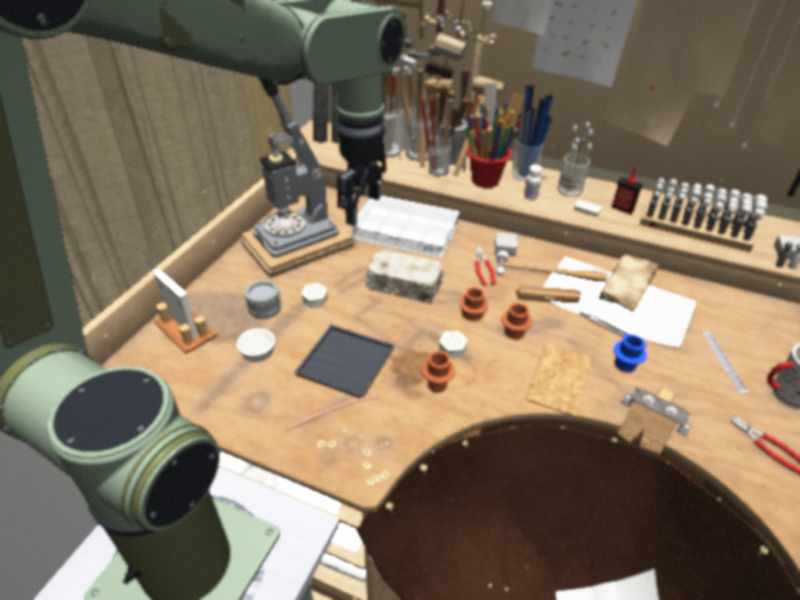

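View pics/side0.png

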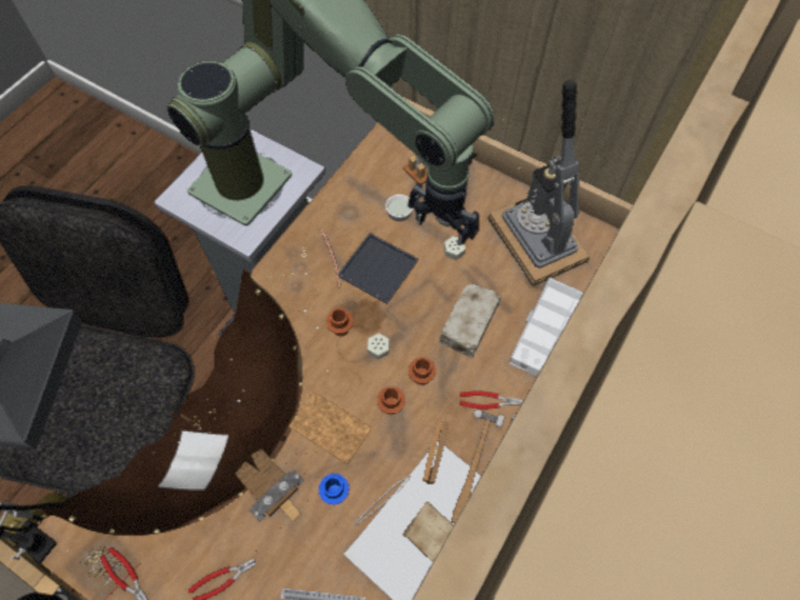

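Scene view: tiles at (314,294) and (453,343), and maybe a third that is hidden. Red-brown crucibles at (474,303), (517,320) and (438,370). The blue look-alike at (631,352) stays untouched. Holder at (263,299), flux pot at (256,345), tray at (345,360), brick at (404,275), rack and shield at (183,315), cork board at (560,377). The white box at (408,225) and the press don't belong to the job. Next is a wrist survey turned into a metric ortho view.

```bash
cat > h.py <<'E'
from plant import ctrl,sensors,optics
import cv2,numpy as np
def R(yaw,tilt=0):
    "tool down; tool x at angle yaw"
    c,s=np.cos(yaw),np.sin(yaw)
    return np.array([[c,s,0],[s,-c,0],[0,0,-1.]])
def cloud(n="wrist"):
    s=sensors.read_state(); p,d=optics.grab_frame(n); c=optics.camera_params(n)
    v,u=np.nonzero(d>0); z=d[v,u]; K=c["mtx"]
    P=np.stack([(u-K[0,2])/K[0,0]*z,(v-K[1,2])/K[1,1]*z,z],1)
    if n=="wrist":
        T=c["T_tool_cam"]; P=P@T[:3,:3].T+T[:3,3]; P=P@s["eef_rot"].T+s["eef_pos"]
    else: P=(P-c["t"])@c["R"]
    return P,p[v,u],p,d
def ortho(P,C,x0,x1,y0,y1,r=1.):
    "rows: x from x1 (top) to x0 ; cols: y from y1 (left) to y0"
    H=np.full((int((x1-x0)/r),int((y1-y0)/r)),-1.); I=np.zeros(H.shape+(3,),np.uint8)
    i=((x1-P[:,0])/r).astype(int); j=((y1-P[:,1])/r).astype(int)
    k=(P[:,0]<x1)&(P[:,1]<y1)&(i>=0)&(j>=0)&(i<H.shape[0])&(j<H.shape[1])
    o=np.argsort(P[k,2]); i,j=i[k][o],j[k][o]; H[i,j]=P[k,2][o]; I[i,j]=C[k][o][:,::-1]
    return I,H
def go(x,y,z,yaw=0,vel=250,**k):
    return ctrl.move_l(np.array([x,y,z],float),R(yaw),vel=vel,**k)
def ptp(x,y,z,yaw=0): ctrl.move_ptp(np.array([x,y,z],float),R(yaw))
E
python3 - <<'E'
from h import *
Ps=[];Cs=[]
P,C,_,_=cloud("scene"); print(np.percentile(P[(P[:,0]>450)&(P[:,0]<600)&(abs(P[:,1])<200),2],[5,50,95]))
for x,y in((460,170),(460,-150)):
    ptp(x,y,380)
    P,C,p,d=cloud(); Ps.append(P);Cs.append(C); print(sensors.read_state()['t'],sensors.read_state()['eef_pos'])
P=np.vstack(Ps);C=np.vstack(Cs); np.savez("pics/s.npz",P=P,C=C)
I,H=ortho(P,C,250,850,-400,400,1.6)
k=H<0; 
I2=cv2.dilate(I,np.ones((3,3))); I[I.sum(2)==0]=I2[I.sum(2)==0]
I=cv2.resize(I,(800,600))
for y in range(-400,400,100): cv2.putText(I,str(y),(400-y,10),0,.35,(0,0,255),1); cv2.line(I,(400-y,0),(400-y,599),(90,90,90),1)
for x in range(300,850,100): cv2.putText(I,str(x),(0,850-x),0,.35,(0,0,255),1); cv2.line(I,(0,850-x),(799,850-x),(90,90,90),1)
cv2.imwrite("pics/o1.png",I)
E
```

```text
[ -3.27968313 254.33175868 585.52199156]
1.8583 [460.07749021 169.72254984 379.57837797]
3.125 [ 460.27166237 -148.97486952  379.99517088]
```

View pics/o1.png

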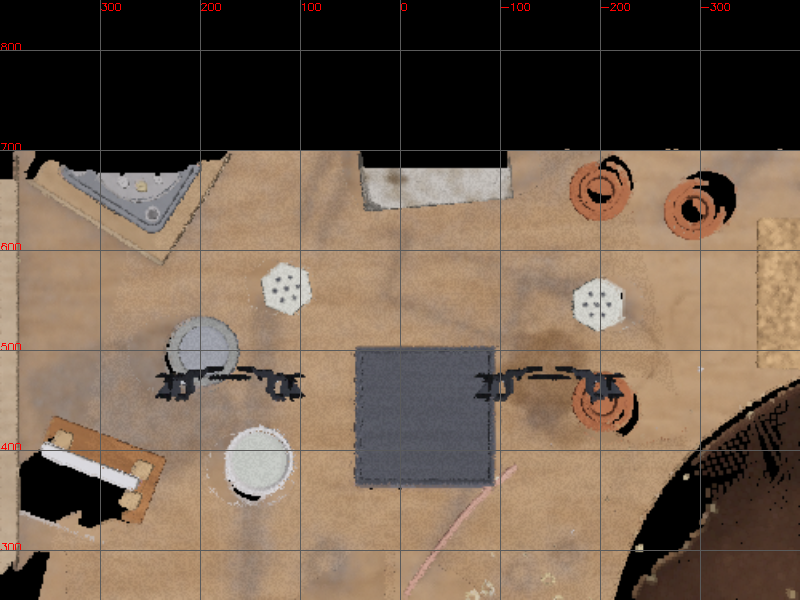

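The ortho view shows tiles at about (565,113) and (545,-198), the tray at (433,-25), and the holder at (503,198). The pot is at (390,142), the crucibles at (660,-200), (640,-293) and (450,-203), the rack at about (385,290), and the cork board from y=-357. There are only two tiles. Next I fit the numbers.

```bash
python3 - <<'E'
from h import *
f=np.load("pics/s.npz");P,C=f["P"],f["C"].astype(int)
b=P[(abs(P[:,0]-600)<60)&(abs(P[:,1]+50)<80)]; A=np.c_[b[:,:2],np.ones(len(b))]
print("bench",np.median(b[:,2]))
def sel(x,y,r,z0,z1): return P[(np.hypot(P[:,0]-x,P[:,1]-y)<r)&(P[:,2]>z0)&(P[:,2]<z1)]
for n,x,y in(("t1",565,113),("t2",545,-198)):
    s=sel(x,y,36,23,34); m=cv2.minEnclosingCircle(s[:,:2].astype(np.float32)); print(n,len(s),np.median(s[:,2]),s[:,:2].mean(0),m)
for n,x,y in(("c1",660,-200),("c2",640,-293),("c3",450,-203),("hold",503,198),("pot",390,142)):
    s=sel(x,y,40,8,100); h=np.histogram(s[:,2],bins=np.arange(8,100,3)); print(n,{int(e):int(c) for c,e in zip(*h) if c>25})
    top=s[s[:,2]>np.percentile(s[:,2],97)-4]; c,r=cv2.minEnclosingCircle(top[:,:2].astype(np.float32)); print("  top",top[:,2].mean(),c,r)
s=sel(503,198,15,-20,48); print("bore",np.histogram(s[:,2],bins=np.arange(-10,50,3)))
k=(P[:,1]<-350)&(P[:,2]>5)&(P[:,2]<13)&(P[:,0]>450)&(C[:,0]-C[:,2]>40);print("board",P[k].min(0),P[k].max(0),k.sum())
for n,lo,hi,box in(("brick",30,70,(600,700,-150,80)),("shield",95,140,(300,450,200,400)),("posts",43,54,(300,450,200,400)),("rackbase",7,14,(300,450,200,400))):
    k=(P[:,2]>lo)&(P[:,2]<hi)&(P[:,0]>box[0])&(P[:,0]<box[1])&(P[:,1]>box[2])&(P[:,1]<box[3]); q=P[k]
    r=cv2.minAreaRect(q[:,:2].astype(np.float32)); print(n,k.sum(),np.median(q[:,2]),r,cv2.boxPoints(r).round(1).tolist())
k=(P[:,2]>8)&(P[:,2]<14)&(P[:,0]>350)&(P[:,0]<515)&(P[:,1]>-105)&(P[:,1]<55)
print("pan",cv2.minAreaRect(P[k][:,:2].astype(np.float32)),np.percentile(P[k],[1,99],axis=0))
E
```

```text
bench 0.9943845727441385
t1 1920 28.603281524462886 [561.61782725 112.96813576] ((561.2821044921875, 113.32330322265625), 26.489425659179688)
t2 1888 28.595559078382024 [ 545.66066764 -195.90396622] ((545.515625, -197.0936279296875), 26.606531143188477)
c1 {8: 176, 11: 99, 14: 57, 17: 51, 26: 75, 29: 947, 32: 447, 35: 98, 38: 98, 41: 107, 44: 98, 47: 88, 50: 93, 53: 91, 56: 361, 59: 28}
  top 57.33862297153782 (659.1586303710938, -199.08168029785156) 20.564855575561523
c2 {11: 48, 14: 32, 29: 26, 35: 85, 38: 633, 41: 91, 44: 55, 47: 54, 50: 54, 53: 58, 56: 57, 59: 66, 62: 144, 65: 291}
  top 65.41103621416825 (639.7335815429688, -293.32794189453125) 20.147075653076172
c3 {8: 31, 11: 36, 14: 127, 17: 63, 20: 38, 23: 32, 41: 36, 44: 267, 47: 933, 50: 94, 53: 100, 56: 108, 59: 100, 62: 122, 65: 104, 68: 117, 71: 399, 74: 182}
  top 73.40374384722452 (448.4493103027344, -202.08143615722656) 20.938560485839844
hold {8: 34, 11: 42, 14: 84, 17: 68, 20: 53, 23: 59, 26: 56, 29: 65, 32: 47, 35: 39, 38: 104, 41: 1786, 44: 308, 47: 500, 50: 1167}
  top 50.5059224375465 (499.36993408203125, 195.9
[... 1124 characters left out ...]
9375, 314.9046936035156), (147.96920776367188, 137.7109375), 0.08383759111166) [[301.5, 383.70001220703125], [301.70001220703125, 245.89999389648438], [449.70001220703125, 246.1999969482422], [449.5, 383.8999938964844]]
rackbase 2368 10.825087312966929 ((375.96270751953125, 309.0693054199219), (147.97796630859375, 149.25927734375), 0.2208794355392456) [[301.70001220703125, 383.3999938964844], [302.29998779296875, 234.1999969482422], [450.20001220703125, 234.6999969482422], [449.70001220703125, 384.0]]
pan ((434.1787414550781, -25.542503356933594), (140.03294372558594, 141.8754119873047), 0.08096160739660263) [[364.51848655 -95.07851833   8.24674655]
 [504.04200576  44.77914313  13.95122434]]
```

The crucibles come out as: (659,-199) 26 mm body, (640,-293) 34 mm body, (448,-202) 42 mm body. The holder's hole reads a flat surface at z≈42, which fits none of the bores, so I look closer at it and the tiles.

```bash
python3 - <<'E'
from h import *
ptp(430,196,260)
P,C,p,d=cloud()
np.savez("pics/hold.npz",P=P,C=C)
I,H=ortho(P,C,455,545,150,240,.5)
s=P[(np.hypot(P[:,0]-500,P[:,1]-196)<34)]
print(np.histogram(s[:,2],bins=np.arange(0,54,3))); 
for z0 in (38,48.5):
    q=s[(s[:,2]>z0)&(s[:,2]<z0+8)]; print(z0,q[:,2].mean(),cv2.minEnclosingCircle(q[:,:2].astype(np.float32)))
v=[int(x) for x in (0,)]
a=cv2.resize(I,(540,540),interpolation=cv2.INTER_NEAREST)
cv2.imwrite("pics/hold.png",a); cv2.imwrite("pics/hold_raw.png",cv2.resize(p[:,:,::-1],(800,600)))
E
```

```text
(array([   0,    0,    0,    0,    0,    0,    0,    0,    0,    0,    0,
          0,    0,  320, 1594,   47, 1027]), array([ 0,  3,  6,  9, 12, 15, 18, 21, 24, 27, 30, 33, 36, 39, 42, 45, 48,
       51]))
38 42.75675389772742 ((504.5281982421875, 193.96902465820312), 31.58781623840332)
48.5 50.59078684316498 ((499.24798583984375, 196.47872924804688), 33.70083236694336)
```

View pics/hold_raw.png

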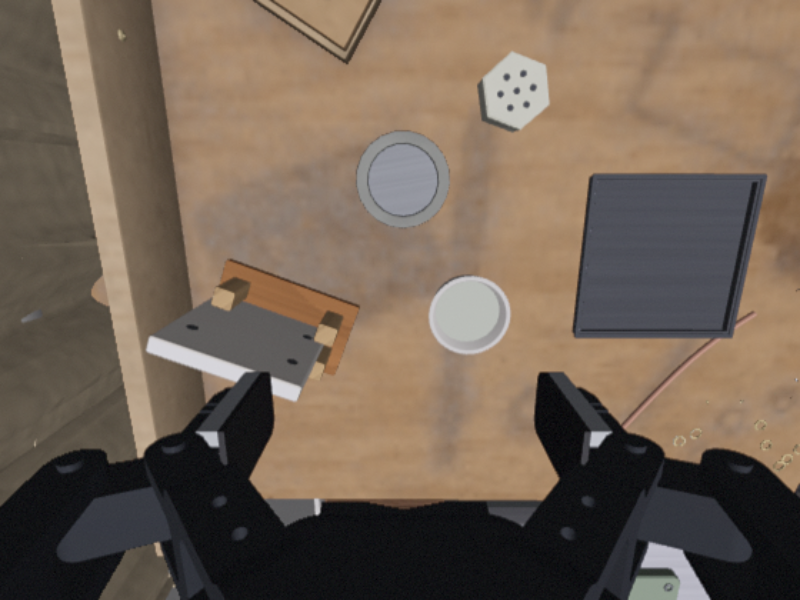

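The holder shows a blank disc 8 mm down, so its depth can't be seen and must be found by trial. I start with the tiles: locate from close, grasp, place with yaw 0, then measure the placed tile, which also shows the camera bias.

```bash
cat >> h.py <<'E'
from scipy.optimize import minimize
def hexfit(q):
    "centre and normal angle (mod 60deg) of a 46 mm hexagon from top points"
    q=q[:,:2]
    def spans(t):
        o=[]
        for k in range(3):
            n=np.array([np.cos(t+k*np.pi/3),np.sin(t+k*np.pi/3)]); s=q@n; o.append(np.percentile(s,[.7,99.3]))
        return np.array(o)
    ts=np.radians(np.arange(-30,30,.5)); c=[np.ptp(spans(t),axis=1).sum() for t in ts]; t=ts[int(np.argmin(c))]
    S=spans(t); N=np.array([[np.cos(t+k*np.pi/3),np.sin(t+k*np.pi/3)] for k in range(3)])
    return np.linalg.lstsq(N,S.mean(1),rcond=None)[0],t,np.ptp(S,axis=1)
def find(x,y,z0,z1,r,h=158,yaw=0,move=True):
    if move: ptp(x,y,h,yaw)
    ctrl.hold(.15); P,C,p,d=cloud()
    return P[(np.hypot(P[:,0]-x,P[:,1]-y)<r)&(P[:,2]>z0)&(P[:,2]<z1)]
E
cat > t1.py <<'E'
from h import *
ctrl.gripper_to(66,30)
q=find(561.4,113.2,25,33,40)
c,t,w=hexfit(q); print(len(q),c,np.degrees(t),w)
if len(q)>800 and abs(w-46).max()<3:
    # jaw axis angle = yaw-90 ; want = t mod 60
    yaw=(t+np.pi/2+np.pi/6)%(np.pi/3)-np.pi/6; print("yaw",np.degrees(yaw))
    ptp(*c,100,yaw); go(*c,31,yaw,120); ctrl.gripper_to(30,40); s=sensors.read_state(); print(s["grip_width"],s["force"])
    go(*c,140,yaw); print(sensors.read_state()["grip_width"])
    X,Y=454,-14
    ptp(X,Y,120); go(X,Y,37,0,120,threshold=8); print(sensors.read_state()["eef_pos"])
    ctrl.gripper_to(56); go(X,Y,158,0)
    q=find(X,Y,27,38,40,move=False); print(hexfit(q),np.median(q[:,2]),sensors.read_state()["t"])
E
python3 t1.py
```

```text
2493 [562.14405094 113.60618838] -17.0 [45.09472189 45.00888867 44.80326938]
yaw 13.000000000000012
45.49116015138772 [-0.77567294 -0.31659812  5.26376773]
45.459625318132154
[453.26082455 -12.94000886  36.35913653]
(array([452.19370026, -12.8457914 ]), np.float64(-0.49741883681838395), array([45.37684641, 45.21623908, 44.81968034])) 32.79172828325264 10.3167
```

```bash
cat > t2.py <<'E'
from h import *
ctrl.gripper_to(66,30)
q=find(545.6,-196.5,25,33,40)
c,t,w=hexfit(q); print(len(q),c,np.degrees(t),w)
if len(q)>800 and abs(w-46).max()<3:
    yaw=(t+np.pi/2+np.pi/6)%(np.pi/3)-np.pi/6; print("yaw",np.degrees(yaw))
    ptp(*c,100,yaw); go(*c,31,yaw,120); ctrl.gripper_to(30,40); s=sensors.read_state(); print(s["grip_width"])
    go(*c,140,yaw); print(sensors.read_state()["grip_width"])
    u=np.array([np.cos(np.pi/6),.5]); T1=np.array([452.5,-12.9]); a=T1-52*u
    ptp(*a,120); go(*a,34.5,0,60,threshold=8); z=sensors.read_state()["eef_pos"]; print(z)
    go(*a,z[2]+1.2,0,30); ctrl.hold(.3)
    b=T1-41*u; print(go(*b,z[2]+1.2,0,12,threshold=5)); s=sensors.read_state(); print(s["eef_pos"],s["force"],np.linalg.norm(s["eef_pos"][:2]-T1))
    ctrl.gripper_to(56)
    p=s["eef_pos"]; go(p[0],p[1],100,0); ptp(434,-25,158)
    P,C,pic,d=cloud(); 
    q=P[(P[:,2]>28)&(P[:,2]<38)]
    n=(q[:,:2]-((T1+p[:2])/2))@u
    A=q[(n>0)&(n<60)];B=q[(n<0)&(n>-60)]
    for Q in(A,B): print(len(Q),hexfit(Q),np.median(Q[:,2]))
    cv2.imwrite("pics/pan.png",cv2.resize(pic[60:360,130:530,::-1],(800,600)))
    print(sensors.read_state()["t"])
E
python3 t2.py
```

```text
2527 [ 546.00496417 -197.27607609] 29.500000000000004 [45.0103156  44.8146072  45.19361466]
yaw -0.5000000000000007
45.21897664535172
45.08590152340347
[407.15294834 -38.80173428  36.55572817]
False
[417.03336855 -33.38890999  37.76179109] [-0.13735486  0.00518009 -1.01277317] 40.95946018812459
3375 (array([417.81005531,  67.74306887]), np.float64(0.4625122517784973), array([ 47.47597649, 199.9492246 , 193.45785122])) 32.60223407025849
2387 (array([415.53658885, -33.86149437]), np.float64(-0.4886921905584123), array([44.9689324 , 43.56086782, 44.55509117])) 32.875969102597736
18.4167
```

View pics/pan.png

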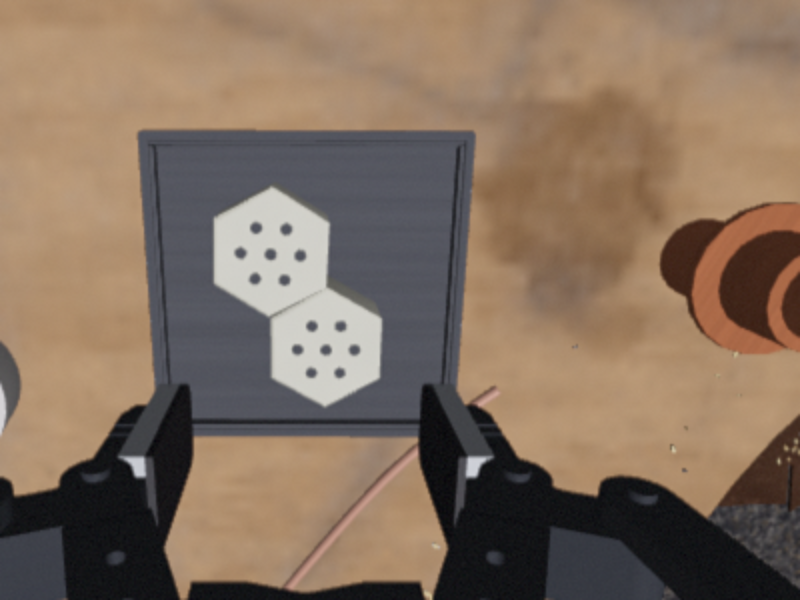

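The tiles lie flat and flush: their shared edge runs (270,317)–(328,288) in the crop. Next is the shield. I look at it from close, then grip it.

```bash
cat > sh.py <<'E'
from h import *
th=np.radians(16)
def RT(a): # board y along world y, leaning +x
    y=np.array([np.cos(a),0,-np.sin(a)]); z=np.array([-np.sin(a),0,-np.cos(a)]); return np.stack([np.cross(y,z),y,z],1)
ctrl.gripper_to(50,60)
yw=np.radians(69)
ptp(383.5,310.2,250,yw); ctrl.hold(.15)
P,C,_,_=cloud(); k=(P[:,2]>112)&(P[:,2]<128)&(np.hypot(P[:,0]-383,P[:,1]-310)<75); q=P[k]
r=cv2.minAreaRect(q[:,:2].astype(np.float32)); b=cv2.boxPoints(r); print(len(q),np.median(q[:,2]),r,b.tolist())
q2=P[(P[:,2]>60)&(P[:,2]<75)&(np.hypot(P[:,0]-383,P[:,1]-310)<60)]; print("low",len(q2),q2[:,:2].mean(0) if len(q2) else 0, "top",q[:,:2].mean(0))
e=b[1]-b[0] if np.linalg.norm(b[1]-b[0])>50 else b[2]-b[1]; e=e*np.sign(e[1]); yw=np.arctan2(e[1],e[0]); c=b.mean(0); print(np.degrees(yw),c)
np.save("pics/shc.npy",[*c,yw])
print(ctrl.solve_ik(np.array([620.,-36,130]),RT(th)), sensors.read_state()["q"])
E
python3 sh.py
```

```text
1668 120.58654530902355 ((383.06439208984375, 311.2301940917969), (98.8526611328125, 11.712581634521484), 69.0683364868164) [[359.9367980957031, 267.1578369140625], [370.8764343261719, 262.97344970703125], [406.1919860839844, 355.30255126953125], [395.2523498535156, 359.4869384765625]]
low 11 [400.61494369 357.22005708] top [384.33834596 313.91454477]
69.06832 [383.0644 311.2302]
[-0.17462319  0.59114836  1.30929841 -0.0479777   1.51642696 -0.16537837] [ 5.02295179e-01  3.70152598e-02  1.74508362e+00 -1.75577393e-04
  1.36025579e+00  8.71040972e-01]
```

```bash
cat > sh2.py <<'E'
from h import *
exec(open("sh.py").read().split("ctrl.gripper_to")[0])
x,y,yw=np.load("pics/shc.npy")
go(x,y,108,yw,150,threshold=15); ctrl.gripper_to(5,60); s=sensors.read_state(); print(s["grip_width"],s["force"],s["eef_pos"])
go(x,y,240,yw,150); s=sensors.read_state(); print(s["grip_width"],s["force"],s["t"])
T=RT(th); up=-T[:,2]; n=T[:,1]
def tcp(xf,zf,s=98): return np.array([xf,-36,zf])-6*n+s*up
xt=640-54*np.tan(th)
ctrl.move_ptp(tcp(xt-14,100),T); print(ctrl.move_l(tcp(xt-14,12),T,vel=120))
print(ctrl.move_l(tcp(xt-14,-5),vel=25,threshold=6)); p=sensors.read_state(); print("down",p["eef_pos"],tcp(xt-14,0),p["force"])
p=p["eef_pos"]+[0,0,1.5]; ctrl.move_l(p,vel=20); ctrl.hold(.3)
print(ctrl.move_l(p+[24,0,0],vel=12,threshold=6)); s=sensors.read_state(); print("fwd",s["eef_pos"]-p,s["force"],s["grip_width"],s["t"])
E
python3 sh2.py
```

```text
11.4009235454829 [-1.23690903  0.68505777  4.34401151] [383.39543046 311.66242897 108.86566629]
11.213703337914016 [-0.45096412 -0.47718348 -2.22226432] 22.725
False
True
down [632.03736212 -36.09055617  96.49404204] [631.76063986 -36.          95.85747034] [0.21732212 0.61296192 3.9352191 ]
True
fwd [14.47845779  0.10155272 -1.36307142] [-1.29517032  0.30336347 -1.2151657 ] 11.466294870087197 27.6333
```

Bench contact and brick contact both came where expected (14.5 mm against 14). Release and check.

```bash
python3 - <<'E'
from h import *
exec(open("sh.py").read().split("ctrl.gripper_to")[0])
p=sensors.read_state()["eef_pos"]; print(p)
ctrl.gripper_to(26); up=-RT(th)[:,2]
ctrl.move_l(p+up*95,vel=120); print(sensors.read_state()["force"])
ptp(500,-36,300); ctrl.hold(.2)
P,C,pic,d=cloud(); np.savez("pics/sh.npz",P=P,C=C)
for lo in(10,25,40,60,75,90,100):
    q=P[(P[:,2]>lo)&(P[:,2]<lo+8)&(P[:,0]>590)&(P[:,0]<680)&(abs(P[:,1]+36)<40)]; print(lo,len(q),q[:,0].min() if len(q) else 0,np.median(q[:,0]) if len(q) else 0)
q=P[(P[:,2]>60)&(P[:,0]>590)&(P[:,0]<690)&(abs(P[:,1]+36)<80)]; print(q.min(0),q.max(0),cv2.minAreaRect(q[:,:2].astype(np.float32)))
cv2.imwrite("pics/shw.png",cv2.resize(pic[:,:,::-1],(800,600)))
E
```

```text
[646.51581992 -35.98900345  96.63097062]
[ 0.00320212  0.82133561 -0.16669321]
10 189 614.5890220764342 616.5567615879752
25 214 618.5523572268797 621.2472329139229
40 261 623.887717912017 625.7347758173432
60 301 630.0960311302458 632.0401835968248
75 355 634.1504770067951 636.5416337065069
90 422 639.0876224248564 641.2192065164113
100 1177 642.1244405210764 649.5913711612736
[630.01558448 -87.52244757  60.00295609] [656.83433415  12.32884149 110.66110672] ((643.43408203125, -37.58345031738281), (26.621105194091797, 99.82625579833984), 0.17410920560359955)
```

View pics/shw.png

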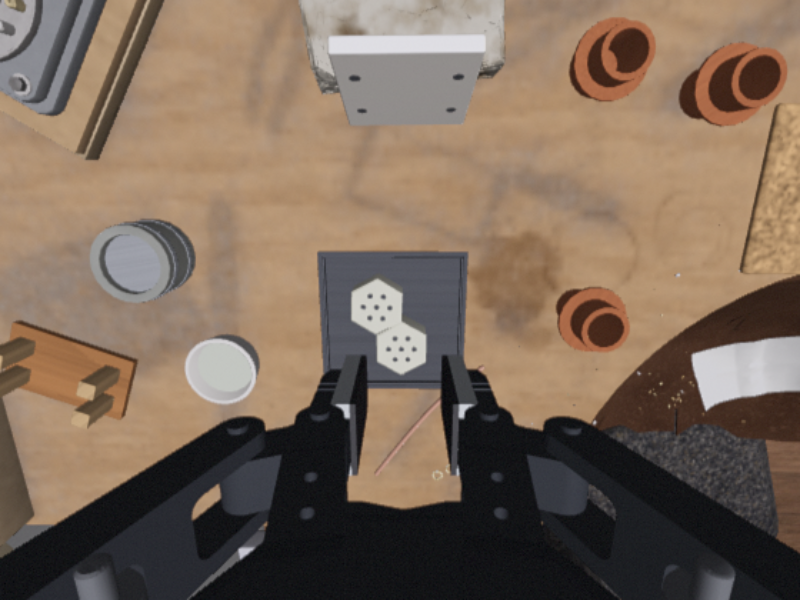

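The shield leans at about 17°, in line with the brick, with its foot on the bench and centred at y≈-37. Next I centre the gripper on the holder with two light crossed grips (its outside is 70 mm), then pick up the 42 mm-tall crucible, also centred. How deep it sinks will tell which bore this is.

```bash
cat >> h.py <<'E'
def centre(x,y,z,w,close,f=20,up=60):
    "two crossed grips; leaves the part held at yaw 90 if close; returns centre"
    ctrl.gripper_to(w,f); go(x,y,z+up,0); go(x,y,z,0,100,threshold=12)
    ctrl.gripper_to(5,f); s=sensors.read_state(); g=[s["grip_width"]]; y=s["eef_pos"][1]
    ctrl.gripper_to(w); go(x,y,z,np.pi/2,60)
    ctrl.gripper_to(5,f if not close else close); s=sensors.read_state(); g.append(s["grip_width"]); x=s["eef_pos"][0]
    print("centred",x,y,s["eef_pos"],g,s["force"]); return x,y
E
python3 - <<'E'
from h import *
ptp(499.3,196.2,176); q=find(499.3,196.2,48.5,54,45,move=False); print(cv2.minEnclosingCircle(q[:,:2].astype(np.float32)),len(q))
c=cv2.minEnclosingCircle(q[:,:2].astype(np.float32))[0]
h=centre(*c,50,85,0); np.save("pics/holder.npy",h)
ctrl.gripper_to(85); go(*h,130,np.pi/2)
ptp(448,-202,200); q=find(448,-202,69,80,35,move=False); c=cv2.minEnclosingCircle(q[:,:2].astype(np.float32)); print(c,len(q))
c=centre(*c[0],76,60,40)
go(*c,180,np.pi/2); s=sensors.read_state(); print(s["grip_width"],s["force"],s["t"])
P,C,_,_=cloud("scene")
C=C.astype(int)
b=P[(C[:,2]>130)&(C[:,0]<70)&(C[:,1]<110)&(abs(P[:,0]-500)<200)&(abs(P[:,1]+450)<200)]; print("blue",np.median(b,0),b.min(0),b.max(0))
k=(P[:,2]>5)&(P[:,2]<13)&(P[:,0]>420)&(P[:,0]<680)&(P[:,1]<-340)&(P[:,1]>-470)
print("cork",np.percentile(P[k],[2,50,98],axis=0),cv2.minAreaRect(P[k][:,:2].astype(np.float32)))
E
```

```text
((499.0140075683594, 196.41293334960938), 33.94023513793945) 2154
centred 497.61761653966863 196.5650209484589 [497.61761654 196.51561728  50.14494985] [67.5150084785282, 67.3374566681214] [-4.50831421  0.74866488  4.46682608]
((448.5765686035156, -202.6288299560547), 20.12580680847168) 888
centred 448.48328815309816 -203.1100115772775 [ 448.48328815 -203.16520873   76.20935944] [39.0981924328089, 38.82642353652747] [-1.56479965 -0.77835297  2.15395845]
39.16874409147972 [-0.49864623  0.03443557 -1.82842227] 43.3917
blue [ 624.59193575 -506.47618977   45.95742727] [ 607.26756206 -529.14664852   31.08260219] [ 655.16242428 -486.82269928   66.52865039]
cork [[ 479.7801307  -446.03300937    5.07089089]
 [ 544.96127551 -404.36769782    6.69021184]
 [ 621.97670634 -361.18781341    9.47521413]] ((551.48779296875, -403.7866516113281), (88.82814025878906, 151.52548217773438), 89.45256805419922)
```

```bash
cat > try.py <<'E'
from h import *
h=np.load("pics/holder.npy"); g=76.2
ptp(*h,190,np.pi/2); go(*h,g+52,np.pi/2,120); ctrl.hold(.3)
p=sensors.read_state()["eef_pos"]; print(p[:2]-h); h2=h+(h-p[:2])
def down(x,y,zt):
    r=go(x,y,zt,np.pi/2,25,threshold=5); s=sensors.read_state(); print(r,"foot z",s["eef_pos"][2]-g,"xy",s["eef_pos"][:2]-h,s["force"].round(1)); return s["eef_pos"][2]-g
z=down(*h2,g+5)
if z>45:
    for dx,dy in((2,0),(-2,0),(0,2),(0,-2)):
        go(h2[0]+dx,h2[1]+dy,g+52,np.pi/2,60); ctrl.hold(.2); z=down(h2[0]+dx,h2[1]+dy,g+5)
        if z<45: break
print(sensors.read_state()["t"])
E
python3 try.py
```

```text
[0.58089789 0.15955174]
True foot z 21.98794271461705 xy [-0.45087271 -0.1160195 ] [-0.8  0.5  4.2]
47.075
```

The foot went to z=22, so the hole is 28 mm deep with a 51 mm bore, and the 26 mm-body crucible at (659,-199) is the one that suits. I lift this one out onto the cork, then nest the right one.

```bash
cat > put.py <<'E'
from h import *
def put(x,y,body):
    g=body+34.2
    ptp(x,y,190,np.pi/2); go(x,y,g+14,np.pi/2,150); go(x,y,g+3,np.pi/2,25,threshold=5); s=sensors.read_state(); print("put foot",s["eef_pos"][2]-g,s["eef_pos"][:2],s["force"].round(1))
    ctrl.gripper_to(52,20); p=s["eef_pos"]; go(p[0],p[1],190,np.pi/2)
def pick(x,y,body):
    ptp(x,y,body+158); q=find(x,y,body+27,body+38,38,move=False); c=cv2.minEnclosingCircle(q[:,:2].astype(np.float32)); print(c,len(q))
    c=centre(*c[0],body+34,60,40); go(*c,190,np.pi/2); s=sensors.read_state(); print("held",s["grip_width"],s["t"])
E
python3 - <<'E'
from put import *
h=np.load("pics/holder.npy")
go(*h,190,np.pi/2)
put(518,-403,42)
pick(659.2,-199.1,26)
ptp(*h,190,np.pi/2); g=60.2
go(*h,g+52,np.pi/2,120); ctrl.hold(.3); p=sensors.read_state()["eef_pos"]; h2=2*h-p[:2]
r=go(*h2,g+20,np.pi/2,25,threshold=5); s=sensors.read_state(); print(r,"foot z",s["eef_pos"][2]-g,s["eef_pos"][:2]-h,s["force"].round(1),s["t"])
E
```

```text
put foot 7.6710684255093184 [ 518.28745742 -403.87079873] [-0.8  0.1  3.1]
((659.5894165039062, -200.1255645751953), 19.961315155029297) 872
centred 659.7494534209537 -200.47541562720062 [ 659.74945342 -200.59212128   60.2249726 ] [38.93661742609946, 38.607029386996686] [ 0.20509733 -0.20860121  0.95538594]
held 38.44780335039096 58.45
True foot z 23.965161494242892 [-0.57792772 -0.16802859] [-1.8 -1.4  3.9] 62.1583
```

Foot z=24.0, which is exactly right for the flange lying on the holder's top. Release it, then do the last crucible and check.

```bash
python3 - <<'E'
from put import *
h=np.load("pics/holder.npy")
p=sensors.read_state()["eef_pos"]
ctrl.gripper_to(52,20); go(p[0],p[1],190,np.pi/2)
pick(639.7,-293.3,34); put(592,-403,34)
for i,(x,y) in enumerate(((430,180),(430,-60),(470,-300))):
    ptp(x,y,300); ctrl.hold(.2); P,C,pic,d=cloud(); np.savez(f"pics/f{i}.npz",P=P,C=C); cv2.imwrite(f"pics/f{i}.png",pic[:,:,::-1])
a=[cv2.imread(f"pics/f{i}.png")[:330] for i in range(3)]
a=[cv2.resize(v,(506,298)) for v in a]+[cv2.resize(optics.grab_frame("scene")[0][100:330,60:450,::-1],(506,298))]
m=np.vstack([np.hstack(a[:2]),np.hstack(a[2:])]); cv2.imwrite("pics/final.png",cv2.resize(m,(800,471)))
P=np.vstack([np.load(f"pics/f{i}.npz")["P"] for i in range(3)])
def zr(n,x,y,r,lo,hi):
    q=P[(np.hypot(P[:,0]-x,P[:,1]-y)<r)&(P[:,2]>lo)&(P[:,2]<hi)]; c=cv2.minEnclosingCircle(q[:,:2].astype(np.float32)); print(n,len(q),q[:,2].mean().round(1),q[:,2].std().round(2),np.round(c[0],1),round(c[1],1))
zr("nest flange",*h,34,53,58.5); zr("nest top",*h,34,76,90)
zr("A top",518,-404,40,76,90); zr("B top",592,-403,38,68,76); zr("pot",389,141,40,25,32)
P=np.load("pics/f1.npz")["P"]; q=P[(P[:,2]>29)&(P[:,2]<37)&(abs(P[:,0]-434)<62)&(abs(P[:,1]+25)<62)]
c=q[:,:2].mean(0); u=np.linalg.svd(q[:,:2]-c,full_matrices=False)[2][0]; n=(q[:,:2]-c)@u
A=hexfit(q[n>.3]);B=hexfit(q[n<-.3]); print(A,B,np.linalg.norm(A[0]-B[0]),np.degrees(np.arctan2(*(A[0]-B[0])[::-1])),sensors.read_state()["t"])
E
```

```text
((639.9913940429688, -294.1026916503906), 20.085538864135742) 867
centred 639.9515658735704 -294.5131487187982 [ 639.95156587 -294.54031524   68.24488972] [38.73734896505914, 38.851446162544526] [-2.39271424  1.12988791  2.02908876]
held 38.454778559884076 69.7917
put foot 7.556859666081266 [ 592.35489372 -403.82767842] [-1.  -1.   3.9]
nest flange 2146 55.7 0.92 [498.6 196.1] 30.2
nest top 1289 81.0 1.59 [498.9 196. ] 20.5
A top 573 81.2 1.45 [ 519.3 -403.5] 20.1
B top 673 73.0 1.53 [ 593.1 -403.3] 20.0
pot 1075 28.2 1.12 [389. 141.] 34.9
(array([420.76886653, -65.49744051]), np.float64(0.5148721293383273), array([44.96946684, 42.11119699, 44.93417488])) (array([456.27472169, -10.96917413]), np.float64(0.4799655442984406), array([44.77377841, 44.82857218, 45.16951859])) 65.06917538291897 -123.06999679182093 77.3833
```

View pics/final.png

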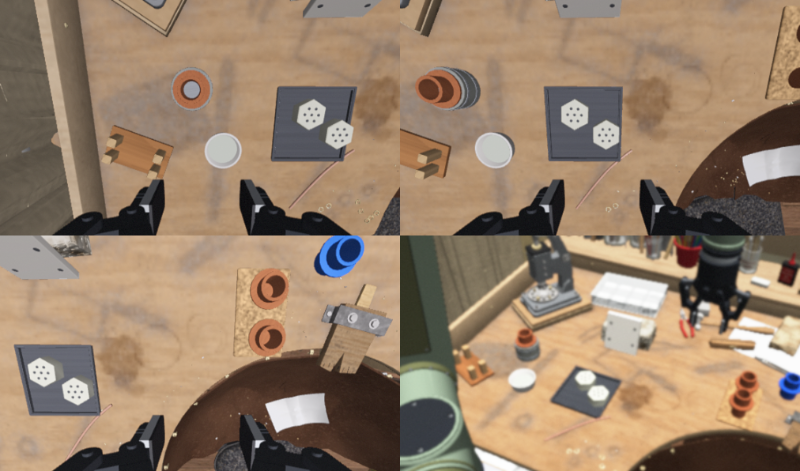

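The check shows tile 2 knocked aside to about (421,-65), near the tray wall. Everything else is good: nested flange top at 55.7, crucible tops at 81.2 and 73.0 on the cork, pot unmoved. I pick up the tile again with the fingertips above the wall height and put it back.

```bash
cat > fix.py <<'E'
from h import *
ctrl.gripper_to(56,30)
ptp(430,-45,165); ctrl.hold(.2); P,C,pic,d=cloud(); q=P[(P[:,2]>28)&(P[:,2]<39)]
def near(x,y,r=31):
    for _ in range(3):
        s=q[np.hypot(q[:,0]-x,q[:,1]-y)<r]; x,y=hexfit(s)[0]; r=28
    return s,hexfit(s)
s1,T1=near(456.3,-11); s2,T2=near(421,-65.5); print(T1,T2,s2[:,2].mean(),s2[:,2].std())
cv2.imwrite("pics/knock.png",cv2.resize(pic[100:330,150:450,::-1],(750,575)))
c=T2[0]; yaw=(T2[1]+np.pi/2+np.pi/6)%(np.pi/3)-np.pi/6; print(np.degrees(yaw))
if abs(T2[2]-45).max()<3 and s2[:,2].std()<1.5:
    go(*c,100,yaw); go(*c,39.5,yaw,60,threshold=10); z0=sensors.read_state()["eef_pos"][2]; ctrl.gripper_to(30,40); print(z0,sensors.read_state()["grip_width"])
    go(*c,80,yaw); print(sensors.read_state()["grip_width"])
    t=T1[1]%(np.pi/3); u=np.array([np.cos(t),np.sin(t)]); y2=t-np.pi/6; print("lattice",np.degrees(t))
    a=T1[0]-52*u; go(*a,80,y2); go(*a,z0+1.2,y2,60); ctrl.hold(.2)
    go(*(T1[0]-43.5*u),z0+1.2,y2,10,threshold=8); s=sensors.read_state(); print(s["eef_pos"],s["force"])
    ctrl.gripper_to(56); p=s["eef_pos"]; go(p[0],p[1],100,y2); ptp(430,-25,165); ctrl.hold(.2)
    P,C,pic,d=cloud(); q=P[(P[:,2]>28)&(P[:,2]<39)]
    m=(T1[0]+p[:2])/2; s1,A=near(*(p[:2]+46*u)); s2,B=near(*p[:2])
    print(A,B,np.linalg.norm(A[0]-B[0]),np.median(s1[:,2]),np.median(s2[:,2]),s["t"])
    cv2.imwrite("pics/fixed.png",cv2.resize(pic[100:330,150:450,::-1],(750,575)))
E
python3 fix.py
```

```text
(array([456.34904479, -11.04406954]), np.float64(-0.5235987755982988), array([45.07056811, 44.96310036, 45.00837604])) (array([420.91800981, -65.93079102]), np.float64(0.49741883681838395), array([45.14517134, 45.09500279, 45.04223175])) 32.75307291681246 0.8389341411627648
-1.4999999999999893
39.81810058551351 45.33640186743236
45.31376820192249
lattice 29.999999999999996
[418.694662   -32.77572213  41.01079604] [-0.0253344  -0.06392982 -0.97146438]
(array([455.96512105, -10.46045423]), np.float64(0.4886921905584123), array([51.53021955, 45.47961263, 45.44753979])) (array([420.31825445, -31.61542927]), np.float64(-0.49741883681838395), array([45.02242582, 51.75340231, 45.35372422])) 41.45156290057261 32.75084026816414 32.79044506928244 83.3917
```

```bash
ls pics/fixed.png pics/knock.png
```

```text
pics/fixed.png
pics/knock.png
```

View pics/fixed.png

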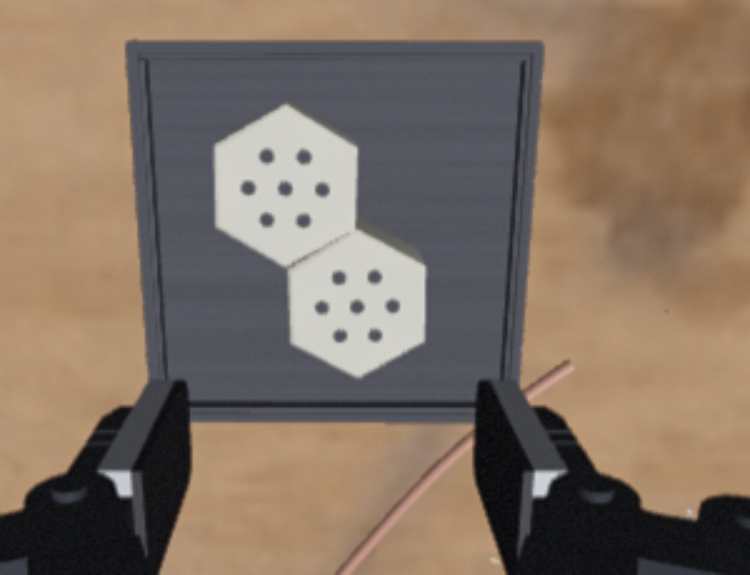

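The tiles are flush again: the shared edge runs (288,266)–(356,230). I move clear, do one numeric check of the rest, and hand in.

```bash
python3 - <<'E'
from h import *
ptp(470,-60,330); ctrl.hold(.3); P,C,pic,d=cloud()
q=P[(P[:,2]>60)&(P[:,0]>590)&(P[:,0]<690)&(abs(P[:,1]+36)<80)]; print("shield",q.min(0),q.max(0))
k=(P[:,2]>29)&(P[:,2]<37)&(abs(P[:,0]-434)<62)&(abs(P[:,1]+25)<62); r=cv2.minAreaRect(P[k][:,:2].astype(np.float32)); print("tile pair",r, "expect 92 x 53")
for n,x,y,z in(("nest",498,196,80),("A",518,-404,81),("B",592,-403,73),("pot",389,141,28)):
    m=P[(np.hypot(P[:,0]-x,P[:,1]-y)<36)&(abs(P[:,2]-z)<4)]; print(n,len(m),np.median(m[:,2]))
ctrl.finish_job(); print(sensors.read_state()["t"])
E
```

```text
shield [630.07555117 -87.61295944  60.00582332] [653.14913696  12.55671535 110.52468576]
tile pair ((437.69586181640625, -21.246437072753906), (92.80916595458984, 52.09899139404297), 29.589221954345703) expect 92 x 53
nest 582 81.21483236815088
A 0 nan
B 0 nan
pot 509 28.196308540697203
the job is handed in; nothing more can be done
the job is handed in; nothing more can be done
  return _methods._mean(a, axis=axis, dtype=dtype,
  ret = ret.dtype.type(ret / rcount)
```

The job is done and handed in at about 85 s of robot time.

- **Tiles:** only two were there. They lie flat in the tray with flat sides touching; the last check measured the pair at 92.8 x 52.1 mm, against 92 x 53 expected. One was knocked aside late in the run, after the shield and crucibles were placed, so I picked it up and set it back against the other.
- **Shield:** it leans at about 17° on the brick's tray-side face with its foot on the bench, and had not moved at the last check.
- **Crucibles:** I actually tried only the 42 mm-tall one. It stopped with its foot 22 mm above the bench, which meant a 28 mm deep hole with a 51 mm bore. The 26 mm-body crucible was therefore the one to nest. It went in without force, its foot at 24 mm and its flange on the holder's top. The other two stand upright on the cork.
- **Holder:** I closed the gripper lightly on its outside to find its centre, which may have shifted it by a millimetre or so.
- **Flux pot and blue look-alike:** I touched neither. The pot was in its place at the last check; I did not measure the blue one again.

**Checks that failed or disagreed:**
- The very last picture did not cover the cork board, so the two crucibles there gave no reading in it. They were confirmed upright about 10 s earlier, with tops at 81 and 73 mm.
- A hexagon fit of the replaced tiles gave a false 41 mm spacing because each fit took in points from the neighbouring tile. The picture and the final pair measurement show them in contact.

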